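# Blank the two-cell photometer, then read the sample

### The arm

A 6-joint arm with a two-finger parallel gripper is mounted at the origin on a cart in front of the work surface, level with it; the furniture and walls round the work are solid. World frame = base frame: x ahead of the robot, y to its left, z up, the work surface at z = 0. Lengths are in m, angles in rad, forces in N, time in s.
With the tool pointing down it reaches from about 0.35 to 0.775 m from the base axis. Payload 5.5 kg.
Tool frame: the origin (TCP) lies midway between the tips of the shut fingers; the grasp point (between the pads) lies 19 mm behind it; z points along the fingers, y is the line along which they close (so a half turn about z gives the same grasp; the last joint's range is limited). The gripper opens to 85 mm and grips with 20 to 120 N. Pads are 22 mm wide; open, the fingers measure 114 mm over their backs; the gripper's body (76 mm by 85 mm) begins 54 mm behind the grasp point. The pads swing forward as they close: fully open they stand 13 mm farther back than shut.
Start: joints at [-1.479, 0.313, 0.046, 1.304, 0, 1.431], TCP at [0.132, -0.56, 0.231] pointing down, gripper open.
Joint ranges: [-2.76, 2.76], [-0.86, 1.69], [-1.03, 1.26], [-2.2, 2.34], [-1.47, 1.5], [-3.14, 3.14]. Speed limits (rad/s): [2.57, 2.57, 3.14, 3.14, 3.14, 3.14].

### API

Orientations are given as a unit quaternion [w, x, y, z].
In Python, from workcell import telemetry, imaging, env gives the robot as it stands. The module is installed in compiled form; this text tells all that it offers.
- The arm moves only by the tool step_arm, never from a script. Its argument "moves" is a list of rows, each a list of 3 entries, a list of its own where there are three numbers: the shift along the tool's x, y, z in mm, then the turn, a rotation vector about the tool's x, y, z in rad, then the finger opening in mm, from 0 to 85.4. A call has 1 to 8 rows; each row is the pose to reach, as a shift and turn from the pose commanded when the call began, along the tool's axes at that moment; what a row does not reach only later rows make up. A row lasts 1/12 s, in which the tool goes at most 41.7 mm and 7.16 degrees, less where a joint would pass 70% of its speed; a pose out of reach is approached as far as the arm can. A call with a gripper value outside its range is refused whole. The fingers move at their own pace and stop on an object; "grip_force" is the grip in N (left out, the last holds). Time passes only in rows, so rows that repeat a pose let the fingers close. It gives the time, the measured TCP pose, the force, the opening and the grip force at its end, in the units of the state.
- telemetry.get_state(): the state, without advancing time (a new reading comes with each control period).
- imaging.read_camera(name): name is "side" or "top"; returns the picture (480x640x3 uint8, red, green, blue); there is no depth.
- imaging.camera_params(name): a dict with "camera_matrix" (3x3 intrinsics, pixels), "D" ([k1, k2, p1, p2, k3] as OpenCV has them; the pictures are not rectified), "pose" (4x4, takes a point from camera to world coordinates). Camera axes: x right, y up, looking along -z (the intrinsics and any distortion apply to the point x, -y, -z); pixel columns grow to the right and rows downward; lengths in m; the calibration is good to about 2 mm. A picture is of the moment at which its call begins. camera_params takes no time and is no camera call.
- env.hand_in(): hands the job in; it is judged then, once.
The state is a dict: "clock": time; "joint_pos": joint angles; "qvel": joint speeds; "tau": joint torques, N m; "tcp_pos": TCP position; "orientation": TCP orientation; "wrist_force": force on the tool from outside, world axes, zero at the start; "ft_torque": the same for the moment, N m; "finger_gap": finger opening in m; "grip_force": force on a finger pad.
Only numpy, scipy, OpenCV 4.12 (cv2) and the standard library are available. Lean on these libraries where they do the work, as an engineer would, in place of code of your own. Each camera call takes 0.05 s, during which the arm holds its last target. There are 200 camera calls.

### The job

Zero the photometer and read the sample: push the blue tab of its sprung carriage fully home, so that the blank stands in the beam, keep it there for two seconds, then let go so that the carriage springs back and the red-headed stop pin catches it half-way with the sample in the beam. Then press the green read key right down and let it up again. Do not touch or lift the two cuvettes on the carriage, and leave everything else on the bench where it is.

Things in the scene. Friction and masses are not known exactly. Their poses are not given: they have to be found in the camera images.
- photometer: white bench photometer, fixed, 190 (x) x 130 (y) mm, grey deck 36 mm above the bench; origin under its centre on the bench; x runs from the blue tab at one end to the two black optical houses at the other, y left, z up. Two rails along x, 49 mm above the bench, at 18 to 29 mm either side of its centre line, guide the sprung carriage. Low display at x -83 to -49, y 33 to 59 mm, 41 mm high
- beam (a point): point half-way between the optical ports, 69 mm above the bench, where the read cuvette stands: photometer x 45 mm, y 0. The two black houses either side of it span 42 mm in x, begin 32 mm to the left and right of it, and reach 97 mm above the bench
- tab_face (a point): centre of the outer face (looking to the photometer's -x) of the carriage's blue thumb tab, rides with it; carriage out: x -85, y 0 mm, 70 mm above the bench. The tab is 36 mm wide (y), 7 mm thick (x); its top is 17 mm above this point, its face goes 23 mm below it, then comes the carriage plate. Push it along the photometer's +x; nothing stands in front of it
- carriage (a joint): carriage travel along the photometer's +x, m: 0 out (rest), 0.020 mid (pin in, sample in the beam), 0.040 fully home at its stop (blank in the beam). Spring pushes back with 3 N at 0, rising evenly to 7 N at 0.040; damping 30 N per m/s. Once pushed past 0.020 the pin drops, and the carriage when let go comes back to 0.020 and stays; let go before, it returns to 0
- stop_pin (a joint): drop of the red-headed stop pin, m: 0 up, riding on the carriage's steel strip; 0.0055 dropped behind the strip. Drops by itself under its spring. Head 13 mm across at x -25, y 13.5 mm of the photometer, its top 86 mm above the bench when up; its bridge stands at x -33 to -17, y 5 to 40 mm, 63 mm high
- read_key_top (a point): centre of the top of the round green read key, 18 mm across, on the photometer's deck at x -68, y -47 mm in its frame; pressed straight down
- read_key (a joint): how far the read key is pressed, m: 0 up, 0.005 right down; sprung, 4 N when right down
- blank_cell (a point): centre (half-way up) of the blank cuvette: clear, white stopper, 12.5x12.5 mm, 46 mm tall, upright and loose in the rear (tab-side) seat of the carriage; z up
- sample_cell (a point): centre (half-way up) of the sample cuvette: amber, orange stopper, 12.5x12.5 mm, 46 mm tall, upright and loose in the seat next to it, 20 mm farther along the photometer's x; z up
- blank_seat (a point): floor centre of the blank's seat on the carriage (14 mm square pocket, 14 mm deep), 90 mm along +x from the tab's outer face
- sample_seat (a point): floor centre of the sample's seat on the carriage, 110 mm along +x from the tab's outer face
- vial_rack: blue plastic vial rack with two capped vials in it, 52x102x41 mm, loose bystander; origin at the centre of its underside
- timer: white bench timer, 58x72x18 mm, loose bystander; origin at the centre of its underside
- wash_bottle: white squeeze wash bottle with a bent spout, 66x95x203 mm, loose bystander; origin at the centre of its underside
- stain_bottle: white bottle with a red cap, 76 mm across, 171 mm tall, loose bystander; origin at the centre of its underside
- specimen_cup: clear specimen cup with a red lid, 57 mm across, 60 mm tall, loose bystander; origin at the centre of its underside
- marker_pen: black marker pen, 131 mm long, 12 mm thick, loose bystander; origin at the centre of its underside
- yellow_cap: cream screw cap, 22 mm across, 14 mm tall, loose bystander; origin at the centre of its underside
- vial_a: vial with a green cap in the rack, 12 mm across, 52 mm tall, loose bystander; origin at the centre of its underside
- vial_b: vial with a red cap in the rack, 12 mm across, 52 mm tall, loose bystander; origin at the centre of its underside
- tip_box: blue pipette tip box with clear lid, 75x120x67 mm, loose bystander; origin at the centre of its underside

How it is judged:
On the way, in this order (a step that is already met when the one before it is completed fails the run):
1. the carriage is held fully home, the blank in the beam (value of joint carriage above 0.038 m), for 1.5 s.
2. the carriage has been let go and has sprung back against the dropped stop pin, the sample in the beam (value of joint carriage between 0.0185 and 0.0215 m and value of joint stop_pin above 0.004 m and contact force between the fingers and carriage below 0.2 N), for 0.2 s.
3. the read key is pressed right down with the carriage on its pin (value of joint carriage between 0.0185 and 0.0215 m and value of joint each of stop_pin, read_key above 0.004 m), for 0.05 s.
At the end, for the whole second after the job is handed in: the carriage rests on the dropped stop pin at mid travel (0.0185 to 0.0215, pin down more than 0.004), still; the read key is up again (under 0.0015); both cuvettes stand upright in their own seats (within 5 mm and 0.15 rad, not raised) (value of joint carriage between 0.0185 and 0.0215 m and value of joint stop_pin above 0.004 m and velocity of joint carriage between -0.005 and 0.005 m/s and value of joint read_key below 0.0015 m and horizontal distance between blank_cell and blank_seat below 0.005 m and angle between each of blank_cell, sample_cell's own z axis and vertical below 0.15 rad and height (world z) of each of blank_cell, sample_cell below 0.075 m and horizontal distance between sample_cell and sample_seat below 0.005 m); the robot touches nothing.
It fails at once if a cuvette is touched by the robot (contact force between any of the fingers, the arm and blank_cuvette above 0.3 N or contact force between any of the fingers, the arm and sample_cuvette above 0.3 N).
It fails at once if a cuvette is lifted from its seat (height (world z) of any of blank_cell, sample_cell above 0.08 m).
It fails at once if a bystander is moved by more than 20 mm or lifted by more than 20 mm (distance of any of vial_rack, timer, wash_bottle, stain_bottle, specimen_cup, marker_pen, yellow_cap, vial_a, vial_b, tip_box from where it was at the start of the episode above 0.02 m).
It also fails if it takes over 48 s, if anything falls off the work surface, if the arm or the gripper's body presses on something with over 40 N, if the wrist force passes 120 N, or if a joint passes its speed limit or range.

## Working session

There is one attempt and no reset: what is moved stays moved. The work goes in short steps, Python scripts to look and compute and a tool call to move; the robot and the scene stay as the last step left them, time stands still between calls to the robot, and variables do not carry over. Pictures are saved under pics/ and viewed, at most 10 in all, crops included, and the job is handed in when it is done.

Besides the shell and the picture viewer there is one more tool, called after "Emit:" as a command line: name --argument value ..., lists and objects as JSON in quotes. step_arm: Moves the arm, as the interface text tells. Its arguments: {"type":"object","properties":{"moves":{"type":"array"},"grip_force":{"type":"number"}},"required":["moves"]}

```bash
mkdir -p pics; python3 - <<'E'
from workcell import telemetry, imaging
import cv2
for n in("side","top"):
    im=imaging.read_camera(n); cv2.imwrite(f"pics/{n}0.png",im[:,:,::-1])
    p=imaging.camera_params(n); print(n,p)
print(telemetry.get_state())
E
```

```text
side {'camera_matrix': array([[462.64640665,   0.        , 325.75394464],
       [  0.        , 462.64640665, 241.02244063],
       [  0.        ,   0.        ,   1.        ]]), 'D': array([-0.09405489,  0.        ,  0.        ,  0.        ,  0.        ]), 'pose': array([[-0.93771496,  0.15383271, -0.3114902 ,  0.05581214],
       [-0.34701178, -0.45743406,  0.81874105,  1.01195029],
       [-0.01653707,  0.8758365 ,  0.48232453,  0.76983829],
       [ 0.        ,  0.        ,  0.        ,  1.        ]])}
top {'camera_matrix': array([[455.41548855,   0.        , 314.44020749],
       [  0.        , 455.41548855, 243.3997741 ],
       [  0.        ,   0.        ,   1.        ]]), 'D': array([-0.0093583,  0.       ,  0.       ,  0.       ,  0.       ]), 'pose': array([[-0.02890682,  0.99738535, -0.06623344,  0.40678411],
       [-0.99957165, -0.02914611, -0.00264922, -0.16295726],
       [-0.00457274,  0.06612849,  0.99780064,  1.30397318],
       [ 0.        ,  0.        ,  0.        ,  1.        ]])}
{'clock': 0.1, 'joint_pos': array([-1.47859232e+00,  3.13937774e-01,  4.51105918e-02,  1.30358382e+00,
       -6.24973019e-07,  1.43118550e+00]), 'qvel': array([-0.00102538, -0.00142527,  0.00302809, -0.00069862,  0.00236693,
        0.00055532]), 'tau': array([ 2.65185976e-03, -4.81727350e+01,  2.99243098e+01,  1.27293082e-02,
       -1.00853115e-04,  4.35782823e-06]), 'tcp_pos': array([ 0.13204646, -0.5591814 ,  0.23049829]), 'orientation': array([-8.07116218e-04,  9.93289929e-01,  1.15648025e-01,  1.88224185e-05]), 'wrist_force': array([0.26650587, 0.51311442, 1.31090337]), 'ft_torque': array([ 0.00833473,  0.00177181, -0.02559583]), 'grip_force': 0.0, 'finger_gap': 0.08546327137457564}
```

View pics/side0.png

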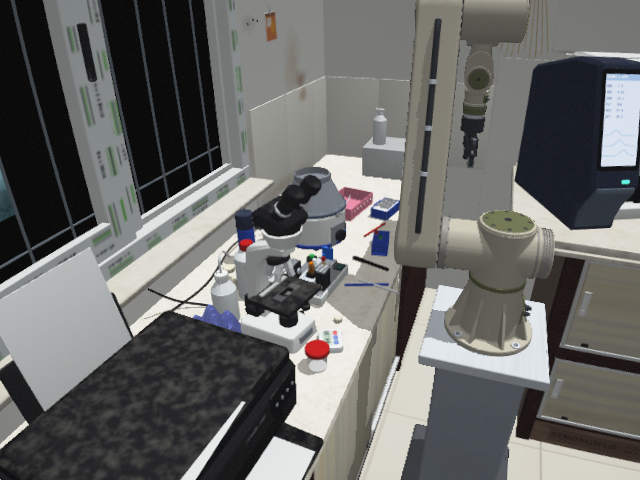

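View pics/top0.png

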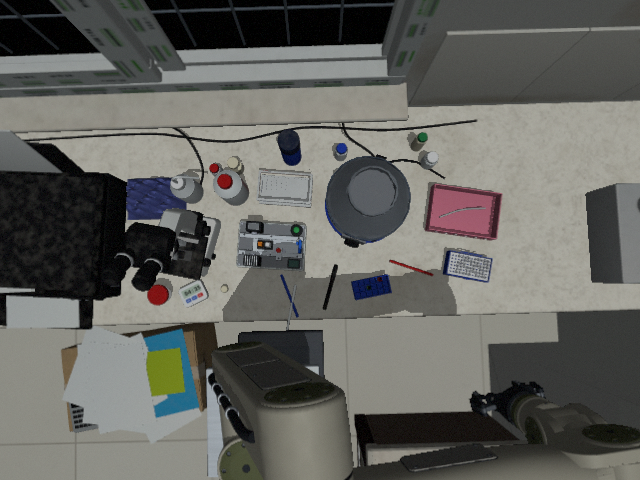

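The side view shows the microscope hiding most of the photometer. In the top view the photometer is at about (272,244), with its blue tab near (300,244) on the right, the green key near (296,230), and its +x pointing image left (world +y). Next I'll zoom in and measure.

```bash
cat > h.py <<'E'
import numpy as np, cv2
from workcell import telemetry, imaging
def ray(cam,uv,z):
    p=imaging.camera_params(cam)
    q=cv2.undistortPoints(np.array([[uv]],float),p["camera_matrix"],p["D"])[0,0]
    d=p["pose"][:3,:3]@[q[0],-q[1],-1]; o=p["pose"][:3,3]
    return o+d*(z-o[2])/d[2]
def proj(cam,P):
    p=imaging.camera_params(cam); T=np.linalg.inv(p["pose"])
    c=T[:3,:3]@np.asarray(P,float)+T[:3,3]; c=c*[1,-1,-1]
    return cv2.projectPoints(c[None],np.zeros(3),np.zeros(3),p["camera_matrix"],p["D"])[0][0,0]
E
python3 - <<'E'
from h import *
im=cv2.imread("pics/top0.png")
c=im[205:285,220:320]; cv2.imwrite("pics/topc.png",cv2.resize(c,None,fx=7,fy=7,interpolation=cv2.INTER_CUBIC))
hsv=cv2.cvtColor(im,cv2.COLOR_BGR2HSV)
roi=np.zeros(im.shape[:2],np.uint8); roi[215:275,230:310]=255
for n,lo,hi,z in(("green",(45,90,40),(85,255,255),.041),("blue",(100,120,60),(125,255,255),.087),("red",(0,150,90),(6,255,255),.086),("orange",(8,150,120),(22,255,255),.09)):
    m=cv2.inRange(hsv,lo,hi)&roi
    k,l,s,ce=cv2.connectedComponentsWithStats(m)
    for i in range(1,k):
        if s[i,4]>4: print(n,s[i],ce[i].round(1),ray("top",ce[i],z).round(4))
# white/grey body outline vs bench
E
```

```text
green [293 226   7   7  37] [295.8 229.4] [ 0.5312 -0.1089  0.041 ]
blue [296 240   6  13  48] [299.1 245.6] [ 0.4829 -0.1186  0.087 ]
red [276 248   4   4  11] [277.8 249.7] [ 0.4735 -0.0612  0.086 ]
orange [258 242   4   4  16] [259.5 243.5] [ 0.4914 -0.0129  0.09  ]
```

View pics/topc.png

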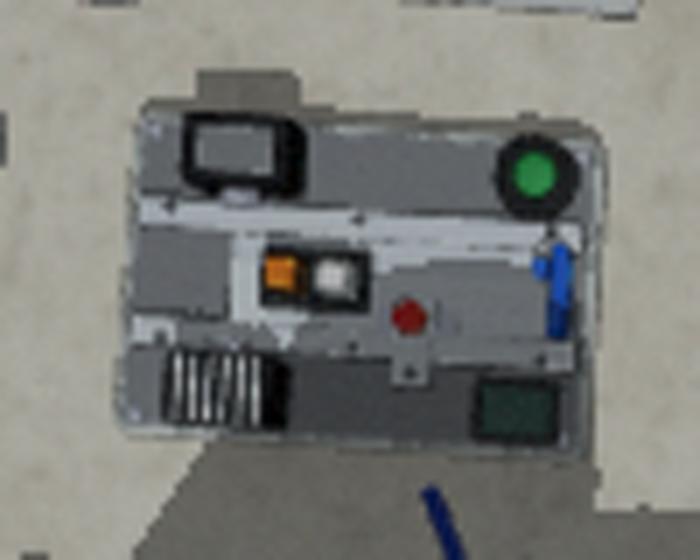

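```bash
python3 - <<'E'
from h import *
M=np.array([[-68,-47],[-81.5,0],[-25,13.5],[25,0]])/1e3
px=[(295.8,229.4),(299.3,246.0),(277.8,249.7),(259.8,243.5)]
for kz in(.041,.046,.052):
    W=np.array([ray("top",p,z)[:2] for p,z in zip(px,(kz,.087,.086,.092))])
    mc,wc=M.mean(0),W.mean(0); a,b=M-mc,W-wc
    th=np.arctan2((a[:,0]*b[:,1]-a[:,1]*b[:,0]).sum(),(a*b).sum())
    R=np.array([[np.cos(th),-np.sin(th)],[np.sin(th),np.cos(th)]]); t=wc-R@mc
    print(kz,np.degrees(th).round(2),t.round(4),((M@R.T+t-W)*1e3).round(1).tolist())
P=lambda x,y,z:np.r_[R@[x,y]+t,z]
print("tabface",P(-.085,0,.07),"key",P(-.068,-.047,.05))
for c in((-.095,-.065),(-.095,.065),(.095,.065),(.095,-.065)): print(proj("top",P(*c,.036)).round(1), end=' ')
print("side: key",proj("side",P(-.068,-.047,.045)),"tab",proj("side",P(-.085,0,.087)),"pin",proj("side",P(-.025,.0135,.086)))
E
python3 - <<'E'
import cv2
im=cv2.imread("pics/side0.png")[235:315,275:375]
cv2.imwrite("pics/sidec.png",cv2.resize(im,None,fx=7,fy=7,interpolation=cv2.INTER_CUBIC))
E
```

```text
0.041 85.36 [ 0.4891 -0.0378] [[-0.7, -0.5], [0.8, -0.0], [0.1, -0.5], [-0.1, 1.1]]
0.046 85.21 [ 0.4891 -0.0378] [[-0.5, -0.5], [0.5, -0.0], [-0.0, -0.5], [-0.0, 1.0]]
0.052 85.02 [ 0.4891 -0.0379] [[-0.1, -0.4], [0.2, -0.1], [-0.1, -0.5], [0.0, 1.0]]
tabface [ 0.48170008 -0.12256404  0.07      ] key [ 0.52999854 -0.10970871  0.05      ]
[306.2 224.2] [303.5 270.6] [235.3 266.6] [238.6 220.3] side: key [311.56160656 256.9704633 ] tab [327.6234546  245.53738475] pin [323.06413709 256.08502581]
```

View pics/sidec.png

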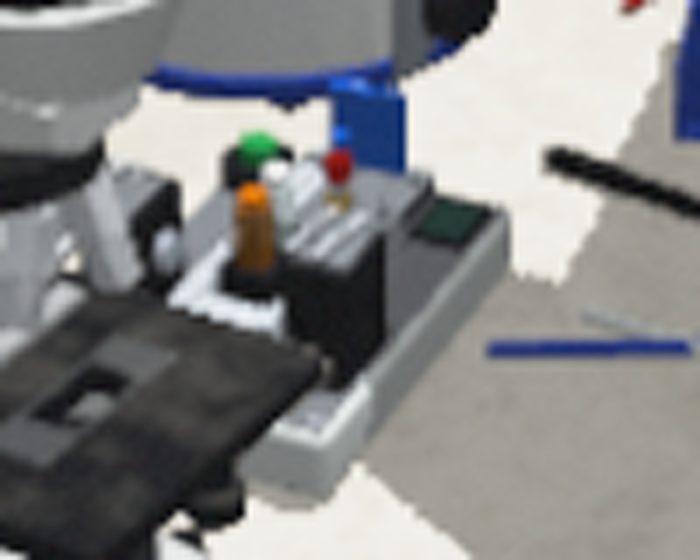

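The crop shows the tab top near (368,85), the pin head at (340,155) and the key at (260,143). After shifting for the crop these agree with the fitted pose (yaw about 85.1°) to within 1–2 px, and the key top is about 50 mm up. First move: swing to a waypoint in front of the photometer and close the fingers.

Emit:
step_arm --moves '[[[26, -29, 0], [0, 0, -0.1], 0], [[53, -58, 0], [0, 0, -0.2], 0], [[79, -87, 0], [0, 0, -0.3], 0], [[105, -116, 0], [0, 0, -0.4], 0], [[132, -145, 0], [0, 0, -0.5], 0], [[158, -174, 0], [0, 0, -0.6], 0], [[184, -203, 0], [0, 0, -0.7], 0], [[210, -231, 0], [0, 0, -0.8], 0]]' --grip_force 30

```text
clock: 0.77
tcp_pos: [0.2836, -0.2845, 0.231]
orientation: [-0.0, 0.869, 0.495, 0.0]
wrist_force: [0.7, -1.2, 0.2]
finger_gap: 0.0001
grip_force: 0.0
```

```bash
cat >> h.py <<'E'
from scipy.spatial.transform import Rotation as Ro
th=np.radians(85.1); RP=Ro.from_euler('z',th); T0=np.array([.4891,-.0379,0])
def ph(p): return RP.inv().apply(np.asarray(p)-T0)*1e3
def go(pm):  # photometer-frame target mm -> tool shift mm + yaw turn
    s=telemetry.get_state(); w,x,y,z=s["orientation"]; A=Ro.from_quat([x,y,z,w])
    tgt=RP.apply(np.array(pm)/1e3)+T0
    G=RP*Ro.from_matrix(np.diag([1.,-1,-1]))
    print("t",s["clock"],"ph",ph(s["tcp_pos"]).round(1),"F",RP.inv().apply(s["wrist_force"]).round(2),"gap",s["finger_gap"],"j",s["joint_pos"].round(2))
    print("shift",(A.inv().apply(tgt-s["tcp_pos"])*1e3).round(1),"turn",(A.inv()*G).as_rotvec().round(4))
E
python3 -c "
from h import *
print(telemetry.get_state()['tcp_pos']); go([-140,0,130])
print(ray('top',(352,243),.1),ray('top',(368,238),.15))"
```

```text
[ 0.28360411 -0.28450124  0.23102314]
t 0.7667 ph [-263.3  183.7  231. ] F [-1.11 -0.76  0.22] gap 9.418724674750009e-05 j [-0.99 -0.02 -0.35  1.24  0.    1.12]
shift [190.7 112.  101. ] turn [-3.000e-04 -4.000e-04 -4.491e-01]
[ 0.48485786 -0.25923939  0.1       ] [ 0.49315181 -0.29629936  0.15      ]
```

Emit:
step_arm --moves '[[[28, 15, 0], [0, 0, -0.06], 0], [[57, 31, 10], [0, 0, -0.12], 0], [[86, 46, 25], [0, 0, -0.18], 0], [[114, 62, 40], [0, 0, -0.24], 0], [[143, 77, 55], [0, 0, -0.3], 0], [[171, 92, 70], [0, 0, -0.36], 0], [[200, 108, 85], [0, 0, -0.42], 0], [[200, 108, 101], [0, 0, -0.449], 0]]'

```text
clock: 1.43
tcp_pos: [0.4831, -0.1681, 0.1295]
orientation: [0.001, 0.736, 0.677, 0.001]
wrist_force: [0.3, -0.3, -0.2]
finger_gap: -0.0002
grip_force: 0.0
```

```bash
python3 -c "
from h import *
go([-118,0,62])
cv2.imwrite('pics/top1.png',cv2.resize(imaging.read_camera('top')[170:300,200:400,::-1],None,fx=4,fy=4,interpolation=cv2.INTER_CUBIC))
cv2.imwrite('pics/side1.png',cv2.resize(imaging.read_camera('side')[200:320,250:410,::-1],None,fx=5,fy=5,interpolation=cv2.INTER_CUBIC))
"
```

```text
t 1.4333 ph [-130.2   -5.2  129.5] F [-0.25 -0.36 -0.16] gap -0.00024084009788301927 j [-0.49  0.24 -0.3   1.02  0.    1.16]
shift [12.2 -5.4 67.5] turn [ 0.0032 -0.0004  0.0029]
```

View pics/side1.png

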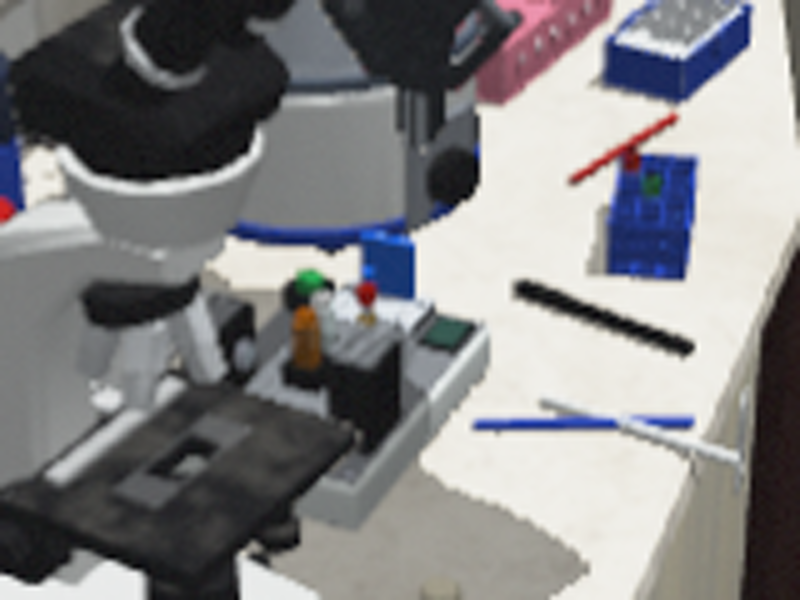

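The side crop shows the shut fingers at about (420,140), above and behind the upright blue tab at (388,265), with nothing in the way. I'll descend behind the tab.

Emit:
step_arm --moves '[[[3, -5, 15], [0, 0, 0], 0], [[6, -5, 35], [0, 0, 0], 0], [[9, -5, 55], [0, 0, 0], 0], [[12, -5, 67], [0, 0, 0], 0], [[12, -5, 67], [0, 0, 0], 0], [[12, -5, 67], [0, 0, 0], 0]]'

```text
clock: 2.03
tcp_pos: [0.474, -0.1583, 0.0636]
orientation: [-0.001, 0.739, 0.674, -0.0]
wrist_force: [0.3, -0.6, 1.1]
finger_gap: -0.0004
grip_force: 0.0
```

```bash
python3 -c "
from h import *
go([-60,0,62])
"
```

```text
t 2.0333 ph [-121.3    4.8   63.6] F [-0.57 -0.39  1.15] gap -0.0003825469157825139 j [-0.48  0.29 -0.42  0.86 -0.    1.18]
shift [61.3  4.4  1.6] turn [-0.0012 -0.0002 -0.0061]
```

Emit:
step_arm --moves '[[[8, 4, 0], [0, 0, 0], 0], [[16, 4, 0], [0, 0, 0], 0], [[22, 4, 0], [0, 0, 0], 0], [[28, 4, 0], [0, 0, 0], 0], [[34, 4, 0], [0, 0, 0], 0], [[40, 4, 0], [0, 0, 0], 0], [[44, 4, 0], [0, 0, 0], 0], [[48, 4, 0], [0, 0, 0], 0]]'

```text
clock: 2.7
tcp_pos: [0.4838, -0.1118, 0.0643]
orientation: [0.002, 0.738, 0.674, -0.001]
wrist_force: [-1.4, -7.6, 2.9]
finger_gap: 0.0003
grip_force: 3.3
```

```bash
python3 -c "
from h import *
go([-56,0,62])
"
```

```text
t 2.7 ph [-74.1  -1.1  64.3] F [-7.7   0.78  2.91] gap 0.0003362724536406496 j [-0.39  0.28 -0.43  0.85 -0.    1.27]
shift [18.1 -1.2  2.2] turn [ 0.0015  0.0046 -0.005 ]
```

Emit:
step_arm --moves '[[[4, 0, 0], [0, 0, 0], 0], [[8, 0, 0], [0, 0, 0], 0], [[11, 0, 0], [0, 0, 0], 0], [[14, 0, 0], [0, 0, 0], 0], [[16, 0, 0], [0, 0, 0], 0], [[17, 0, 0], [0, 0, 0], 0], [[17, 0, 0], [0, 0, 0], 0]]'

```text
clock: 3.28
tcp_pos: [0.4854, -0.0949, 0.0643]
orientation: [0.002, 0.738, 0.674, -0.001]
wrist_force: [-0.6, -6.4, 3.2]
finger_gap: -0.0002
grip_force: 3.4
```

```bash
python3 -c "
from h import *
go([-56,0,62])
"
```

```text
t 3.2833 ph [-57.1  -1.2  64.3] F [-6.44  0.09  3.21] gap -0.0002192721753181154 j [-0.35  0.28 -0.44  0.85 -0.    1.31]
shift [ 1.1 -1.2  2.3] turn [ 0.0017  0.0042 -0.0049]
```

Emit:
step_arm --moves '[[[1, 0, 0], [0, 0, 0], 0], [[2, 0, 0], [0, 0, 0], 0], [[3, 0, 0], [0, 0, 0], 0], [[3, 0, 0], [0, 0, 0], 0]]'

```text
clock: 3.62
tcp_pos: [0.4856, -0.0925, 0.0644]
orientation: [0.002, 0.738, 0.674, -0.001]
wrist_force: [-1.9, -8.2, 3.4]
finger_gap: -0.0001
grip_force: 4.2
```

```bash
python3 -c "
from h import *
go([-56,0,62])
"
```

```text
t 3.6167 ph [-54.7  -1.2  64.4] F [-8.3   1.2   3.35] gap -0.00013525531211941306 j [-0.35  0.28 -0.44  0.85 -0.    1.31]
shift [-1.3 -1.2  2.4] turn [ 0.0016  0.0054 -0.0053]
```

Emit:
step_arm --moves '[[[1, 0, 0], [0, 0, 0], 0], [[2, 0, 0], [0, 0, 0], 0], [[3, 0, 0], [0, 0, 0], 0], [[3, 0, 0], [0, 0, 0], 0]]'

```text
clock: 3.95
tcp_pos: [0.4857, -0.0923, 0.0645]
orientation: [0.004, 0.739, 0.674, -0.004]
wrist_force: [-3.8, -18.4, 2.7]
finger_gap: -0.0001
grip_force: 9.2
```

```bash
python3 -c "
from h import *
go([-56,0,62])
"
```

```text
t 3.95 ph [-54.5  -1.2  64.5] F [-18.62   2.22   2.74] gap -8.423171825671037e-05 j [-0.34  0.28 -0.44  0.85 -0.01  1.32]
shift [-1.5 -1.2  2.6] turn [ 0.0012  0.0116 -0.0072]
```

The force jumped from 8 to 18.6 N with no further travel, so the carriage is at its home stop. Holding for 2 s or more.

Emit:
step_arm --moves '[[[0, 0, 0], [0, 0, 0], 0], [[0, 0, 0], [0, 0, 0], 0], [[0, 0, 0], [0, 0, 0], 0], [[0, 0, 0], [0, 0, 0], 0], [[0, 0, 0], [0, 0, 0], 0], [[0, 0, 0], [0, 0, 0], 0], [[0, 0, 0], [0, 0, 0], 0], [[0, 0, 0], [0, 0, 0], 0]]'

```text
clock: 4.62
tcp_pos: [0.4856, -0.0923, 0.0645]
orientation: [0.004, 0.739, 0.673, -0.004]
wrist_force: [-3.1, -17.3, 2.7]
finger_gap: 0.0001
grip_force: 9.0
```

Emit:
step_arm --moves '[[[0, 0, 0], [0, 0, 0], 0], [[0, 0, 0], [0, 0, 0], 0], [[0, 0, 0], [0, 0, 0], 0], [[0, 0, 0], [0, 0, 0], 0], [[0, 0, 0], [0, 0, 0], 0], [[0, 0, 0], [0, 0, 0], 0], [[0, 0, 0], [0, 0, 0], 0], [[0, 0, 0], [0, 0, 0], 0]]'

```text
clock: 5.28
tcp_pos: [0.4857, -0.0923, 0.0645]
orientation: [0.004, 0.739, 0.673, -0.004]
wrist_force: [-3.1, -16.9, 2.9]
finger_gap: -0.0004
grip_force: 9.0
```

Emit:
step_arm --moves '[[[0, 0, 0], [0, 0, 0], 0], [[0, 0, 0], [0, 0, 0], 0], [[0, 0, 0], [0, 0, 0], 0], [[0, 0, 0], [0, 0, 0], 0], [[0, 0, 0], [0, 0, 0], 0], [[0, 0, 0], [0, 0, 0], 0], [[0, 0, 0], [0, 0, 0], 0], [[0, 0, 0], [0, 0, 0], 0]]'

```text
clock: 5.95
tcp_pos: [0.4857, -0.0923, 0.0646]
orientation: [0.004, 0.739, 0.673, -0.004]
wrist_force: [-3.2, -17.6, 3.3]
finger_gap: -0.0001
grip_force: 9.0
```

Emit:
step_arm --moves '[[[0, 0, 0], [0, 0, 0], 0], [[0, 0, 0], [0, 0, 0], 0], [[0, 0, 0], [0, 0, 0], 0], [[0, 0, 0], [0, 0, 0], 0]]'

```text
clock: 6.28
tcp_pos: [0.4857, -0.0923, 0.0645]
orientation: [0.004, 0.739, 0.673, -0.004]
wrist_force: [-3.6, -17.7, 1.7]
finger_gap: 0.0002
grip_force: 9.0
```

```bash
python3 -c "
from h import *
go([-115,0,64])
"
```

```text
t 6.2833 ph [-54.5  -1.2  64.5] F [-17.98   2.08   1.75] gap 0.00022077736309465543 j [-0.34  0.28 -0.44  0.85 -0.01  1.32]
shift [-60.5  -0.8   1.2] turn [ 0.0012  0.011  -0.0074]
```

Emit:
step_arm --moves '[[[-6, 0, 0], [0, 0, 0], 0], [[-11, 0, 0], [0, 0, 0], 0], [[-16, 0, 0], [0, 0, 0], 0], [[-21, 0, 0], [0, 0, 0], 0], [[-26, 0, 0], [0, 0, 0], 0], [[-32, 0, 0], [0, 0, 0], 0], [[-40, 0, 0], [0, 0, 0], 0], [[-46, 0, 0], [0, 0, 0], 0]]'

```text
clock: 6.95
tcp_pos: [0.4806, -0.1335, 0.0628]
orientation: [-0.001, 0.738, 0.675, 0.0]
wrist_force: [0.1, -0.2, 0.3]
finger_gap: 0.0002
grip_force: 0.0
```

Emit:
step_arm --moves '[[[-8, 0, 0], [0, 0, 0], 0], [[-8, 0, -10], [0, 0, 0], 0], [[-8, 0, -25], [0, 0, 0], 0], [[-8, 0, -45], [0, 0, 0], 0], [[-8, 0, -45], [0, 0, 0], 0]]'

```text
clock: 7.37
tcp_pos: [0.4824, -0.1424, 0.1121]
orientation: [0.002, 0.738, 0.675, 0.001]
wrist_force: [0.2, -0.2, -0.2]
finger_gap: -0.0001
grip_force: 0.0
```

```bash
python3 - <<'E'
from h import *
go([-68,-47,75])
im=imaging.read_camera('side')[:,:,::-1]
hsv=cv2.cvtColor(np.ascontiguousarray(im),cv2.COLOR_BGR2HSV)
cv2.imwrite('pics/side2.png',cv2.resize(im[235:315,275:375],None,fx=7,fy=7,interpolation=cv2.INTER_CUBIC))
E
```

```text
t 7.3667 ph [-104.7   -2.2  112.1] F [-0.2  -0.18 -0.19] gap -0.0001266599308957684 j [-0.45  0.24 -0.35  0.97  0.    1.21]
shift [36.9 44.4 37.3] turn [ 0.0051  0.0016 -0.0047]
```

View pics/side2.png

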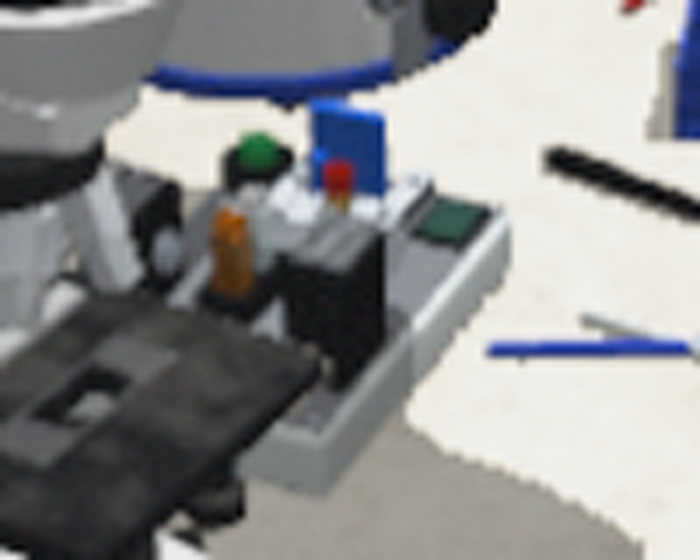

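The tab has moved forward from crop (368,120) to (348,145) and the red pin head sits lower (y 155 → 175), so the carriage appears to be on its pin. Next I'll turn the tool 90° so the finger linkage stays clear of the tab, and move over the key.

Emit:
step_arm --moves '[[[5, 6, 0], [0, 0, -0.11], 0], [[10, 12, 0], [0, 0, -0.22], 0], [[15, 18, 0], [0, 0, -0.33], 0], [[20, 24, 0], [0, 0, -0.44], 0], [[25, 30, 0], [0, 0, -0.55], 0], [[30, 36, 0], [0, 0, -0.66], 0], [[35, 42, 0], [0, 0, -0.77], 0], [[37, 44, 0], [0, 0, -0.88], 0]]'

```text
clock: 8.08
tcp_pos: [0.5278, -0.1078, 0.1077]
orientation: [-0.0, 0.378, 0.926, 0.0]
wrist_force: [0.4, 0.5, 0.7]
finger_gap: 0.0001
grip_force: 0.0
```

Emit:
step_arm --moves '[[[0, 0, 0], [0, 0, -0.11], 0], [[0, 0, 0], [0, 0, -0.22], 0], [[0, 0, 0], [0, 0, -0.33], 0], [[0, 0, 0], [0, 0, -0.44], 0], [[0, 0, 0], [0, 0, -0.55], 0], [[0, 0, 0], [0, 0, -0.66], 0], [[0, 0, 0], [0, 0, -0.69], 0], [[0, 0, 0], [0, 0, -0.69], 0]]'

```text
clock: 8.75
tcp_pos: [0.527, -0.1082, 0.1077]
orientation: [-0.001, 0.045, 0.999, 0.0]
wrist_force: [-1.1, -0.6, -0.8]
finger_gap: -0.0002
grip_force: 0.0
```

```bash
python3 - <<'E'
from h import *
go([-68,-47,58])
im=imaging.read_camera('top')[:,:,::-1]
cv2.imwrite('pics/top2.png',cv2.resize(im[205:285,220:320],None,fx=7,fy=7,interpolation=cv2.INTER_CUBIC))
E
```

```text
t 8.75 ph [-66.8 -43.8 107.7] F [-0.68  1.05 -0.79] gap -0.0001672653698503629 j [-0.35  0.31 -0.27  0.99  0.   -0.26]
shift [-3.3 -1.2 49.7] turn [-6.0000e-04 -1.2000e-03  1.5663e+00]
```

View pics/top2.png

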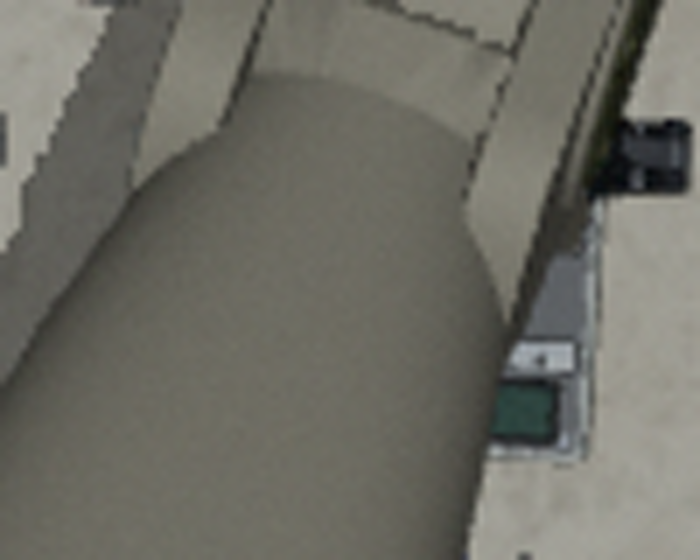

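The top view is blocked by the arm; only the display at (525,412) can be seen, so I'll press by force feedback.

Emit:
step_arm --moves '[[[-3, -1, 15], [0, 0, 0], 0], [[-3, -1, 30], [0, 0, 0], 0], [[-3, -1, 42], [0, 0, 0], 0], [[-3, -1, 47], [0, 0, 0], 0], [[-3, -1, 50], [0, 0, 0], 0], [[-3, -1, 50], [0, 0, 0], 0], [[-3, -1, 50], [0, 0, 0], 0]]'

```text
clock: 9.38
tcp_pos: [0.5307, -0.1099, 0.0587]
orientation: [0.0, 0.046, 0.999, -0.0]
wrist_force: [-0.3, -0.6, 0.9]
finger_gap: -0.0001
grip_force: 0.0
```

```bash
python3 -c "
from h import *
go([-68,-47,50])
"
```

```text
t 9.3833 ph [-68.2 -47.6  58.7] F [-0.67  0.26  0.86] gap -0.00010865953402818367 j [-0.35  0.36 -0.33  0.88 -0.   -0.26]
shift [0.6 0.2 8.7] turn [2.0000e-04 5.0000e-04 1.5652e+00]
```

Emit:
step_arm --moves '[[[0, 0, 2], [0, 0, 0], 0], [[0, 0, 4], [0, 0, 0], 0], [[0, 0, 6], [0, 0, 0], 0], [[0, 0, 8], [0, 0, 0], 0], [[0, 0, 9], [0, 0, 0], 0], [[0, 0, 9], [0, 0, 0], 0], [[0, 0, 9], [0, 0, 0], 0]]'

```text
clock: 9.97
tcp_pos: [0.5314, -0.1101, 0.0518]
orientation: [0.001, 0.045, 0.999, -0.001]
wrist_force: [-5.2, 1.1, 17.3]
finger_gap: 0.0002
grip_force: 8.6
```

Emit:
step_arm --moves '[[[0, 0, 1], [0, 0, 0], 0], [[0, 0, 2], [0, 0, 0], 0], [[0, 0, 2], [0, 0, 0], 0]]'

```text
clock: 10.22
tcp_pos: [0.5314, -0.1102, 0.0515]
orientation: [0.002, 0.045, 0.999, -0.001]
wrist_force: [-8.0, 2.8, 29.4]
finger_gap: -0.0002
grip_force: 14.9
```

29 N at z 51.5 means a hard stop, either the key fully down or the bezel. I'll profile the force while releasing to tell which.

Emit:
step_arm --moves '[[[0, 0, -3], [0, 0, 0], 0], [[0, 0, -3], [0, 0, 0], 0]]'

```text
clock: 10.38
tcp_pos: [0.5314, -0.1101, 0.0522]
orientation: [0.001, 0.045, 0.999, -0.001]
wrist_force: [-0.0, -0.1, 3.9]
finger_gap: -0.0001
grip_force: 1.9
```

Emit:
step_arm --moves '[[[0, 0, -1], [0, 0, 0], 0], [[0, 0, -1], [0, 0, 0], 0]]'

```text
clock: 10.55
tcp_pos: [0.5313, -0.1101, 0.052]
orientation: [0.001, 0.045, 0.999, -0.0]
wrist_force: [0.2, -0.5, 6.8]
finger_gap: 0.0001
grip_force: 3.6
```

Emit:
step_arm --moves '[[[0, 0, -1], [0, 0, 0], 0], [[0, 0, -1], [0, 0, 0], 0]]'

```text
clock: 10.72
tcp_pos: [0.5313, -0.1101, 0.0526]
orientation: [0.001, 0.045, 0.999, -0.0]
wrist_force: [2.2, -1.0, 3.7]
finger_gap: -0.0003
grip_force: 1.7
```

Emit:
step_arm --moves '[[[0, 0, -1], [0, 0, 0], 0], [[0, 0, -1], [0, 0, 0], 0]]'

```text
clock: 10.88
tcp_pos: [0.5309, -0.11, 0.0534]
orientation: [0.0, 0.045, 0.999, -0.0]
wrist_force: [1.6, 0.2, 2.4]
finger_gap: 0.0003
grip_force: 1.5
```

Emit:
step_arm --moves '[[[0, 0, -1], [0, 0, 0], 0], [[0, 0, -1], [0, 0, 0], 0]]'

```text
clock: 11.05
tcp_pos: [0.5303, -0.1098, 0.0542]
orientation: [-0.0, 0.045, 0.999, -0.0]
wrist_force: [1.4, -1.2, 2.7]
finger_gap: 0.0001
grip_force: 1.3
```

Emit:
step_arm --moves '[[[0, 0, -1], [0, 0, 0], 0], [[0, 0, -1], [0, 0, 0], 0]]'

```text
clock: 11.22
tcp_pos: [0.53, -0.1097, 0.0551]
orientation: [-0.0, 0.045, 0.999, 0.0]
wrist_force: [0.9, -0.5, 2.1]
finger_gap: -0.0
grip_force: 1.0
```

Emit:
step_arm --moves '[[[0, 0, -2], [0, 0, 0], 0], [[0, 0, -2], [0, 0, 0], 0]]'

```text
clock: 11.38
tcp_pos: [0.5297, -0.1095, 0.0571]
orientation: [-0.001, 0.045, 0.999, 0.0]
wrist_force: [0.5, -0.2, 1.0]
finger_gap: -0.0003
grip_force: 0.5
```

The force fell evenly from about 4 N to 1 N over roughly 5 mm. That's the key's own spring, so it went fully down. Lifting clear and checking.

Emit:
step_arm --moves '[[[0, 0, -8], [0, 0, 0], 0], [[0, 0, -25], [0, 0, 0], 0], [[0, 0, -50], [0, 0, 0], 0], [[0, 0, -75], [0, 0, 0], 0], [[0, 0, -100], [0, 0, 0], 0], [[0, 0, -110], [0, 0, 0], 0], [[0, 0, -110], [0, 0, 0], 0], [[0, 0, -110], [0, 0, 0], 0]]'

```text
clock: 12.05
tcp_pos: [0.5303, -0.1097, 0.1671]
orientation: [0.0, 0.045, 0.999, -0.0]
wrist_force: [-0.5, -0.1, -1.1]
finger_gap: 0.0001
grip_force: 0.0
```

```bash
python3 - <<'E'
from h import *
go([-68,-47,50])
im=imaging.read_camera('side')[:,:,::-1]
cv2.imwrite('pics/side3.png',cv2.resize(im[235:315,275:375],None,fx=7,fy=7,interpolation=cv2.INTER_CUBIC))
P=lambda x,y,z:RP.apply(np.array([x,y,z])/1e3)+T0
for n,x in(("0",0),("20",20)): print(n,[((proj("side",P(-81.5+x,y,87))-[275,235])*7).round() for y in(-18,18)])
E
```

```text
t 12.05 ph [-68.1 -47.1 167.1] F [-0.14  0.45 -1.12] gap 8.221405885148477e-05 j [-0.35  0.28 -0.16  1.13 -0.   -0.26]
shift [2.000e-01 1.000e-01 1.171e+02] turn [-0.0000e+00  2.0000e-04  1.5656e+00]
0 [array([327.,  69.]), array([403.,  86.])]
20 [array([306.,  90.]), array([383., 107.])]
```

View pics/side3.png

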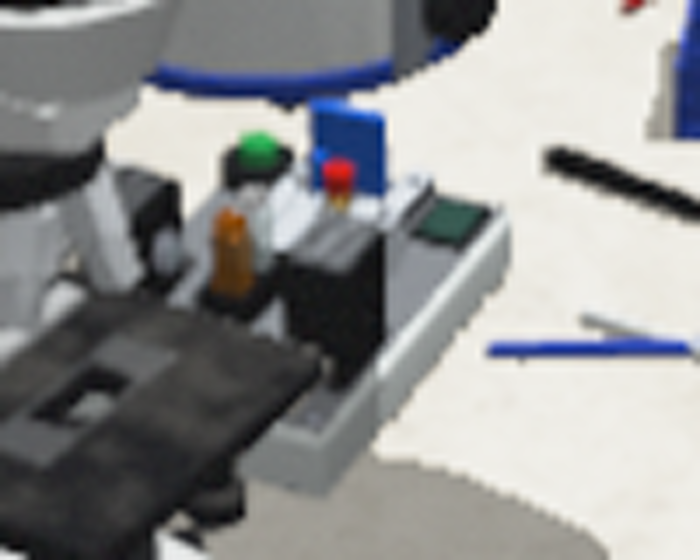

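The picture shows the tab top running from (312,98) to (384,112), which matches 20 mm of travel. The pin head is down at (340,172), the key is up at (260,148), and the amber cuvette stands upright at (233,250). Handing in.

```bash
python3 -c "
from workcell import env
print(env.hand_in())"
```

```text
the job is handed in; nothing more can be done
None
```

The job is handed in: I held the carriage at its home stop for over 2 s and let it spring back onto the dropped pin at about 20 mm, then pressed the read key right down and released it, with the arm lifted clear; hand-in returned no verdict.

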